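Lift the punched plate off its die and rest it on the sloped rack

TASK

Take the spatula from its wooden rest, slide it under the green plate that the ejector rubbers have pushed up on the cutting die, and lift the plate off without touching it with the gripper or striking the knives. Carry it steadily to the sloped blue rack and lay it on the slope without letting it fall, lower edge down against both toes and the notch in its upper edge facing the red mark. Then put the spatula back in its rest and leave everything else where it is.

Things in the scene. Friction and masses are not known exactly. Their poses are not given: they have to be found in the camera images.
- spatula: Cranked spatula, dark wood handle, 150 g. Origin: middle of the blade's underside; x to the tip, z up. Steel blade 120 x 44 x 2 mm (x -60 to 60), sand-blasted: the plate does not slip on it at the rack's slope. An 8 mm neck rises from x = -50 to the handle (x -90 to -205, parallel to the blade, 18 wide, 22 high, centre line at z = 36). Mass centre x = -75. Starts in spatula_rest.
- spatula_grip (a point): Centre of the handle's section 25 mm behind its front end: spatula frame (-115, 0, 36) mm. A good place to grip from above across the 18 mm width; below it the rest is open down to 10 mm above the table.
- spatula_tip (a point): Middle of the blade's front edge, 60 mm ahead of the spatula's origin.
- spatula_rest: Fixed plywood rest, base 250 x 74 x 10 mm. Origin on the table; x as the stored blade points. A block (x -25 to 25, top z = 30) bears the blade between cheeks 58 mm apart (to z = 42); a post (x -190 to -170, top z = 55) bears the handle between cheeks 30 mm apart (to z = 69). Stored, the spatula's origin is at (0, 0, 30) mm of this frame, x the same way; at the start within 9 mm.
- die: Fixed cutting die: plywood board 210 x 170 x 18 mm, white top. Origin under its middle; the spatula goes under the plate from -x towards +x. Two pale ejector rubbers (90 mm along x, 16 wide, at y = +-52 mm, tops 31 mm above the table, 13 above the board) carry the plate by its side margins.
- knives: Two upright steel knives on the die, 74 mm along x, 3 mm thick, at y = +-30 mm (same origin and axes as the die), edges 8 mm above the board and 5 mm under the plate. Between them is a free channel 57 mm wide for the spatula's blade.
- plate: Green rigid plate 100 (x) x 130 (y) x 4 mm, about 75 g, loose on the rubbers, within 0.05 rad and 6 mm of the die's x axis and middle. Origin: middle of its underside. Two slots 78 x 5 mm along x at y = +-30 mm; a notch in the middle of its +x edge.
- plate_notch (a point): The notch, 12 mm wide and 11 mm deep, at the middle of the plate's +x edge: plate frame (50, 0, 2) mm.
- rack: Fixed blue stand under the sloped face. Origin on the table under the plate's place; x is the level direction in which the face rises. Feet and posts at y = +-47 to +-69 mm, clear between them but for a 10 mm high floor bar at x = 78 mm. 150 mm high at the plate's place, 195 mm at the top.
- rack_face: Bare face, slope 0.47 rad. Origin: place of the plate's underside middle; x up the slope, z off the face. Two smooth strips (y = +-36 to +-66 mm, x -50 to 96, surface z = 0) on which the plate slides down by itself onto two toes at their lower ends (faces x = -50, tops z = 14). 72 mm open between strips and toes: the blade can sink there and be drawn out downslope. Cross strip at x 80 to 96.
- rack_mark (a point): Tip of the red arrow painted on the top cross strip of the rack, pointing down the slope: rack_face frame (80, 0, 0) mm; 30 mm above the notch when the plate is in place.
- nippers: Bystander, loose: side cutters with red handles, 160 mm long, 14 mm high, lying flat. Origin under the joint.
- caliper: Bystander, loose: steel caliper 200 mm long, 8 mm high, lying flat. Origin under its middle.
- marker_cup: Bystander, loose: cream cup of marker pens, 68 mm across, 145 mm high. Origin under its middle.
- tape_roll: Bystander, loose: roll of pale tape, 100 mm across, 48 mm high. Origin under its middle.
- white_plate: Bystander, loose: pale grey plastic plate 160 x 220 x 12 mm. Origin under its middle.
- spare_die: Bystander, loose: light plywood die 140 x 180 mm, 28 mm high with its knives. Origin under its middle.
- steel_rule: Bystander, loose: steel rule 200 x 30 x 3 mm. Origin under its middle.
Mind the look-alikes: they are no part of the job. There is more than one size of the rack; the one meant has the size given above.

How it is judged (in metres and radians):
On the way, in this order (a step that is already met when the one before it is completed fails the run):
1. the plate is borne by the spatula alone, at least 30 mm above the rubbers (z of plate in the frame of die above 0.061 m and contact force between spatula and plate above 0.2 N and contact force between plate and die below 0.05 N and angle between plate's own z axis and vertical below 0.7 rad), for 0.2 s.
2. the plate lies on the rack's slope against both toes, notch up and facing the mark, and the spatula is clear of it (x of plate in the frame of rack_face between -0.004 and 0.005 m and y of plate in the frame of rack_face between -0.01 and 0.01 m and z of plate in the frame of rack_face between -0.003 and 0.004 m and angle between the x axis of plate and the x axis of rack_face, either way round below 0.07 rad and angle between plate's own z axis and vertical below 0.6 rad and x of plate_notch in the frame of rack_face above 0.03 m and linear speed of plate below 0.02 m/s and contact force between spatula and plate below 0.05 N and angle between the z axis of plate and the z axis of rack_face, either way round below 0.08 rad), for 0.2 s.
At the end, for the whole second after the job is handed in: The plate rests on the rack slope, right side up, lower edge at both toes (-4 to +5 mm, 0.07 rad), notch uppermost within 10 mm sideways of the mark, clear of the spatula; the spatula lies in its rest (within 20 mm along, 10 mm sideways, 4 mm in height, 0.12 rad along it, 0.08 rad tilt); all still (all of step 2 and x of spatula in the frame of spatula_rest between -0.02 and 0.02 m and y of spatula in the frame of spatula_rest between -0.01 and 0.01 m and z of spatula in the frame of spatula_rest between 0.026 and 0.034 m and angle between the x axis of spatula and the x axis of spatula_rest, either way round below 0.12 rad and angle between spatula's own z axis and vertical below 0.08 rad and linear speed of spatula below 0.02 m/s); the robot touches nothing.
It fails at once if the gripper or arm touches the plate (over 0.5 N) (contact force between any of the fingers, the arm and plate above 0.5 N).
It fails at once if the spatula strikes the knives (over 10 N) (contact force between spatula and knives above 10 N).
It fails at once if the plate falls: off the spatula and faster than 0.6 m/s (contact force between spatula and plate below 0.01 N and linear speed of plate above 0.6 m/s).
It fails at once if a bystander is moved by more than 30 mm (distance of any of nippers, caliper, marker_cup, tape_roll, white_plate, spare_die, steel_rule from where it was at the start of the episode above 0.03 m).
It also fails if it takes over 72 s, if anything falls off the work surface, if the arm or the gripper's body presses on something with over 40 N, if the wrist force passes 120 N, or if a joint passes its speed limit or range.

ROBOT

A 7-joint arm with a two-finger parallel gripper is mounted at the origin on the work surface. World frame = base frame: x ahead of the robot, y to its left, z up, the work surface at z = 0. Lengths are in mm, angles in rad, forces in N, time in s.
With the tool pointing down it reaches from about 400 to 875 mm from the base axis. Payload 4.4 kg.
Tool frame: the origin (TCP) lies at the very end of the fingers, on their centre line; the grasp point (between the pads) lies 19 mm behind it; z points along the fingers, y is the line along which they close (so a half turn about z gives the same grasp; the last joint's range is limited). The gripper opens to 85 mm and grips with 20 to 120 N. Pads are 22 mm wide; open, the fingers measure 114 mm over their backs; the gripper's body (76 mm by 85 mm) begins 54 mm behind the grasp point. The pads swing forward as they close: fully open they stand 13 mm farther back than shut.
Start: joints at [-1.36, 0.628, 0.038, 1.517, -0.027, 0.996, -0.02], TCP at [177.607, 625.279, 231.313] pointing down, gripper open.
Joint ranges: [-3.06, 3.06], [-0.37, 2.12], [-1.25, 1.32], [0.18, 2.47], [-1.1, 4.24], [0.23, 1.98], [-2.94, 2.94]. Speed limits (rad/s): [2.57, 2.57, 3.14, 3.14, 3.14, 3.14, 3.14].

INTERFACE

Orientations are given as [roll, pitch, yaw] about the fixed x, y, z axes, in that order (R = Rz(yaw) Ry(pitch) Rx(roll)).
In Python, from cell import status, get_image, ctrl, models gives the robot as it stands.
- The arm moves only by the shell command python3 -m handwheel 'ROWS' [OPENING]. ROWS is JSON, a list of rows, each an object with "delta_pos": the shift along the world's x, y, z in cm, a list of three; "yaw": the turn about the world's z in rad. A call has 1 to 10 rows; each row shifts and turns the commanded pose from where the row before left it; what a row does not reach is not made up. A row lasts 1/12 s, in which the tool goes at most 41.7 mm and 7.16 degrees, less where a joint would pass 70% of its speed; a pose out of reach is approached as far as the arm can. A call is refused whole if a number of a shift passes 4.17 or a number of a turn 0.125, either way. A call with a gripper value outside its range is refused whole. OPENING is the opening, from -1 (shut) to 1 (fully open), set as the call begins (- or left out, the last holds). The fingers move at their own pace and stop on an object; the grip force is fixed at half the most. Time passes only in rows, so rows that do not move let the fingers close. It gives the time, the measured TCP pose, the force, the opening and the grip force at its end, in the units of the state.
- status.read_state(): the state, without advancing time (a new reading comes with each control period).
- get_image(name): name is "scene" or "top" or "wrist"; returns a dict with "color" (384x512x3 uint8, red, green, blue), "z_map" (384x512 float32, mm along the optical axis (not along the pixel's ray), 0 where there is no reading), "fx", "fy", "cx", "cy" (pixels), "position" and "rotation" of the camera in the world; the wrist camera has in their place "hand_eye" (4x4, takes a point from camera to tool coordinates, whose origin is the TCP and whose axes are the flange's). Camera axes: x right, y up, looking along -z (the intrinsics and any distortion apply to the point x, -y, -z); pixel columns grow to the right and rows downward; lengths in mm; the calibration is good to about 2 mm. A picture is of the moment at which its call begins: read the wrist's pose just before it.
- ctrl.finish_job(): hands the job in; it is judged then, once.
Trained networks look in a picture, given as the dict that the camera call returned (one of the last four; its "shot" number tells which), for a name from the list of things; names that differ only in an ending like _2 or _b are one class to them, and where a whole thing is asked for, a point or a joint stands for the part that bears it (a point fixed in the world has none). Each returns a list of dicts, best first, with "score" (0 to 1); they miss things now and then, are a little off and sometimes report something else, mostly with a low value. They report only what shows in the picture. A call takes as long as a camera call. They do not tell look-alikes from the thing itself.
- models.boxes_of(picture, name): "rect" ([left, top, right, bottom] in pixels, round what is visible of it).
The state is a dict: "clock": time; "qpos": joint angles; "qd": joint speeds; "tau": joint torques, N m; "eef_pos": TCP position; "tool_rot": TCP orientation; "force": force on the tool from outside, world axes, zero at the start; "torque": the same for the moment, N m; "width": finger opening in mm; "gripper_force": force on a finger pad.
Only numpy, scipy, OpenCV 4.12 (cv2) and the standard library are available. Lean on these libraries where they do the work, as an engineer would, in place of code of your own. Each camera call takes 0.05 s, during which the arm holds its last target. There are 200 camera calls.

## Working session

There is one attempt and no reset: what is moved stays moved. The work goes in short steps, Python scripts to look and compute and a shell command to move; the robot and the scene stay as the last step left them, time stands still between calls to the robot, and variables do not carry over. Pictures are saved under pics/ and viewed, at most 10 in all, crops included, and the job is handed in when it is done.

```bash
mkdir -p pics; ls; cat > h.py <<'E'
import numpy as np, cv2
from scipy.spatial.transform import Rotation as R
from cell import status, get_image, ctrl, models
def cloud(p):
    z=p["z_map"]; v,u=np.mgrid[0:z.shape[0],0:z.shape[1]]
    c=np.stack([(u-p["cx"])/p["fx"]*z,-(v-p["cy"])/p["fy"]*z,-z],-1)
    if "hand_eye" in p:
        H=np.array(p["hand_eye"]); s=p["st"]; c=c@H[:3,:3].T+H[:3,3]
        return c@R.from_euler('xyz',s["tool_rot"]).as_matrix().T+np.array(s["eef_pos"])
    Rm=np.array(p["rotation"]); return c@Rm.T+np.array(p["position"])
def shot(n):
    s=status.read_state(); p=get_image(n); p["st"]=s; return p
def save(p,f,crop=None,k=1):
    im=p["color"][...,::-1]
    if crop: l,t,r,b=crop; im=im[t:b,l:r]
    cv2.imwrite(f,cv2.resize(im,None,fx=k,fy=k,interpolation=cv2.INTER_CUBIC))
E
python3 - <<'E'
from h import *
a=shot("top");b=shot("scene")
im=np.hstack([a["color"],b["color"]])[...,::-1]
save(a,"pics/top.png",None,1.5);save(b,"pics/scene.png",None,1.5)
np.savez("s0.npz",top=a["color"],tc=cloud(a),scene=b["color"],sc=cloud(b))
for n in ["spatula","spatula_rest","die","plate","rack","nippers","caliper","marker_cup","tape_roll","white_plate","spare_die","steel_rule"]:
    for p,k in ((a,"top"),(b,"scene")):
        print(n,k,[(np.round(r["rect"]).astype(int).tolist(),round(r["score"],2)) for r in models.boxes_of(p,n)][:3])
for p in (a,b):print({k:p[k] for k in ("position","rotation","fx","fy","cx","cy")})
print(status.read_state())
print([k for k in a])
E
```

```text
picsTraceback (most recent call last):
  File "<stdin>", line 5, in <module>
  File "h.py", line 10, in cloud
    Rm=np.array(p["rotation"]); return c@Rm.T+np.array(p["position"])
                                       ~~~~~~^~~~~~~~~~~~~~~~~~~~~~~~
ValueError: operands could not be broadcast together with shapes (384,512) (3,)
```

```bash
sed -i 's/Rm=np.array(p\["rotation"\])/Rm=R.from_euler("xyz",p["rotation"]).as_matrix()/' h.py
python3 - <<'E'
from h import *
a=shot("top");b=shot("scene")
save(a,"pics/top.png",None,1.5);save(b,"pics/scene.png",None,1.5)
np.savez("s0.npz",top=a["color"],tc=cloud(a),scene=b["color"],sc=cloud(b))
for n in ["spatula","spatula_rest","die","plate","rack","nippers","caliper","marker_cup","tape_roll","white_plate","spare_die","steel_rule"]:
    for p,k in ((a,"top"),(b,"scene")):
        print(n,k,[(np.round(r["rect"]).astype(int).tolist(),round(r["score"],2)) for r in models.boxes_of(p,n)][:3])
for p in (a,b):print({k:p[k] for k in ("position","rotation","fx","fy","cx","cy")})
print(status.read_state())
print([k for k in a])
E
```

```text
spatula top [([248, 157, 266, 226], 0.89), ([162, 151, 209, 196], 0.68)]
spatula scene [([236, 183, 273, 233], 0.56)]
spatula_rest top [([247, 163, 269, 228], 0.91), ([376, 178, 427, 182], 0.52)]
spatula_rest scene [([236, 187, 276, 244], 0.88), ([281, 198, 335, 269], 0.59)]
die top [([303, 144, 356, 204], 0.87)]
die scene [([152, 181, 220, 230], 0.83), ([114, 177, 153, 193], 0.34)]
plate top [([313, 157, 349, 188], 0.93), ([375, 176, 428, 183], 0.54)]
plate scene [([164, 187, 205, 213], 0.94)]
rack top [([163, 148, 216, 208], 0.96), ([376, 206, 428, 242], 0.43)]
rack scene [([117, 177, 154, 193], 0.74), ([283, 203, 336, 271], 0.59), ([241, 248, 275, 301], 0.59)]
nippers top [([197, 239, 221, 291], 0.71)]
nippers scene [([313, 179, 343, 200], 0.53), ([133, 148, 184, 174], 0.25)]
caliper top [([293, 239, 344, 253], 0.85), ([165, 152, 216, 207], 0.7), ([314, 156, 350, 188], 0.58)]
caliper scene [([210, 165, 253, 178], 0.65), ([366, 252, 400, 284], 0.34)]
marker_cup top [([256, 120, 274, 148], 0.89)]
marker_cup scene [([212, 214, 232, 257], 0.71), ([295, 203, 337, 227], 0.45)]
tape_roll
[... 970 characters left out ...]
5,
        0.99629938, -0.02002488]), 'qd': array([-1.25661000e-04, -5.56601595e-05, -8.66365063e-04,  2.23607981e-04,
       -2.76436232e-04, -1.41406835e-03, -2.72426803e-04]), 'tau': array([ 6.39920163e-04, -5.63285458e+01,  1.22589167e+00, -1.93775582e+01,
        1.09943424e-02,  1.94667060e-03, -7.87651288e-06]), 'eef_pos': array([177.61471354, 625.28329517, 231.30892009]), 'tool_rot': array([ 3.14158166e+00, -1.82234139e-05,  2.86474932e+00]), 'force': array([-0.01406684,  0.0989502 , -0.23719396]), 'torque': array([ 0.00670895, -0.00913098, -0.01343517]), 'gripper_force': 0.0, 'width': 85.48362987488433}
['color', 'z_map', 'fx', 'fy', 'cx', 'cy', 'position', 'rotation', 'shot', 'st']
```

View pics/top.png

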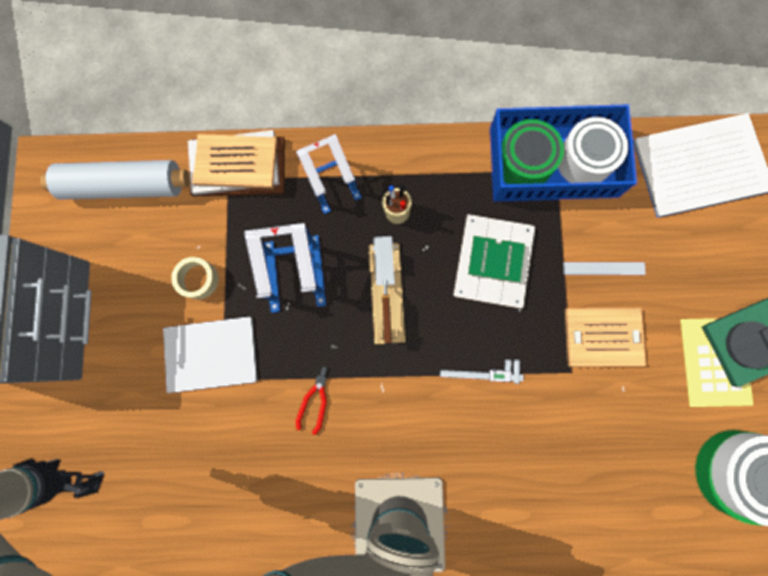

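View pics/scene.png

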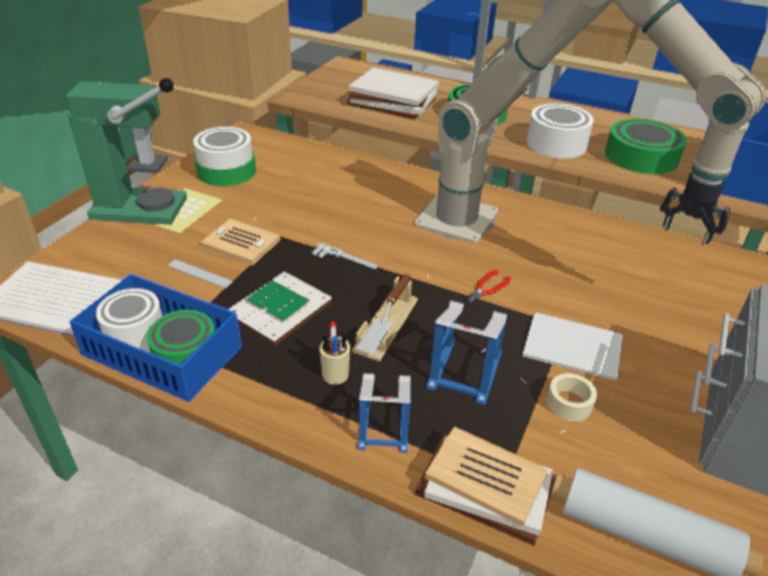

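The top view shows two blue racks. The large one is at about (285,265) in the 1.5x picture and the small one at about (330,172). The die with the green plate is at (495,260), and the spatula in its rest is at (387,290). I'll measure both racks from the depth data and confirm with a crop.

```bash
python3 - <<'E'
from h import *
d=np.load("s0.npz");c=d["tc"];im=d["top"].astype(int)
def box(l,t,r,b,zmin):
    q=c[t:b,l:r].reshape(-1,3);col=im[t:b,l:r].reshape(-1,3);m=q[:,2]>zmin;return q[m],col[m]
for nm,bx,z in (("big",(163,147,218,210),60),("small",(197,88,242,142),60),("spat",(245,155,270,230),8),("die",(300,142,358,206),12),("cup",(254,118,276,150),50)):
    q,col=box(*bx,z); print(nm,len(q),q.min(0).round(),q.max(0).round())
    if nm in("big","small"):
        w=(col.min(1)>140); p=q[w]; (cx,cy),(w1,h1),an=cv2.minAreaRect(p[:,:2].astype(np.float32)); print("  white strips rect",cx,cy,w1,h1,an,"z",np.percentile(p[:,2],[2,50,98]))
        A=np.c_[p[:,:2],np.ones(len(p))];k=np.linalg.lstsq(A,p[:,2],rcond=None)[0];print("  slope",np.arctan(np.hypot(*k[:2])),"dir",np.arctan2(k[1],k[0]))
        r=(col[:,0]>150)&(col[:,1]<100);print("  red",q[r].mean(0) if r.any() else None)
q,col=box(305,142,358,206,25);g=(col[:,1]>col[:,0]+30)&(col[:,1]>col[:,2]+20)
print("plate",cv2.minAreaRect(q[g][:,:2].astype(np.float32)),q[g][:,2].mean())
q,col=box(300,142,358,206,12);print("die",cv2.minAreaRect(q[:,:2].astype(np.float32)))
print("table z",np.median(c[210:225,280:360,2]))
a=shot("wrist");print(a["hand_eye"],a["fx"],a["cx"],a["cy"])
I=np.hstack([cv2.resize(d["top"][140:215,155:245],None,fx=4,fy=4),cv2.resize(d["scene"][195:305,235:345],(440,300))])
I=np.hstack([cv2.resize(d["top"][80:215,155:245],(360,540)),cv2.resize(d["scene"][190:310,235:345],(430,540))])
cv2.imwrite("pics/racks.png",I[...,::-1])
E
```

```text
big 1090 [366. -24.  60.] [ 681.  323. 1329.]
  white strips rect 496.99542236328125 176.04315185546875 443.4730224609375 180.34933471679688 34.66727066040039 z [127.66193199 163.50760963 194.34159331]
  slope 0.34193608785574875 dir -1.597194353186901
  red [665.31473489 257.20185316 190.54595352]
small 499 [366. -24.  62.] [ 906.  218. 1329.]
  white strips rect 631.452880859375 65.59051513671875 559.2799072265625 99.79529571533203 22.69160270690918 z [ 97.1324398  124.37419034 147.30892021]
  slope 0.9820332891415455 dir -2.7952887766524688
  red [884.41926498 170.70491511 144.21300108]
spat 1224 [366. -24.   8.] [ 701.   59. 1329.]
die 2511 [ 366. -353.   12.] [ 740.  -24. 1329.]
cup 316 [366. -45.  52.] [ 788.   17. 1329.]
plate ((503.59735107421875, -187.84115600585938), (149.48133850097656, 400.6617736816406), 60.54414367675781) 43.76819472643937
die ((525.0646362304688, -210.33676147460938), (208.44007873535156, 443.14862060546875), 65.72859191894531)
table z 0.8569825733167136
[[-4.18485548e-04  9.44140522e-01  3.29542865e-01  8.53192731e+01]
 [ 9.99999783e-01  5.62825067e-04 -3.42597301e-04  1.16200433e+00]
 [-5.08934980e-04  3.29542650e-01 -9.44140552e-01 -1.42815834e+02]
 [ 0.00000000e+00  0.00000000e+00  0.00000000e+00  1.00000000e+00]] 305.028930188674 259.0090843301695 186.1654339982526
```

View pics/racks.png

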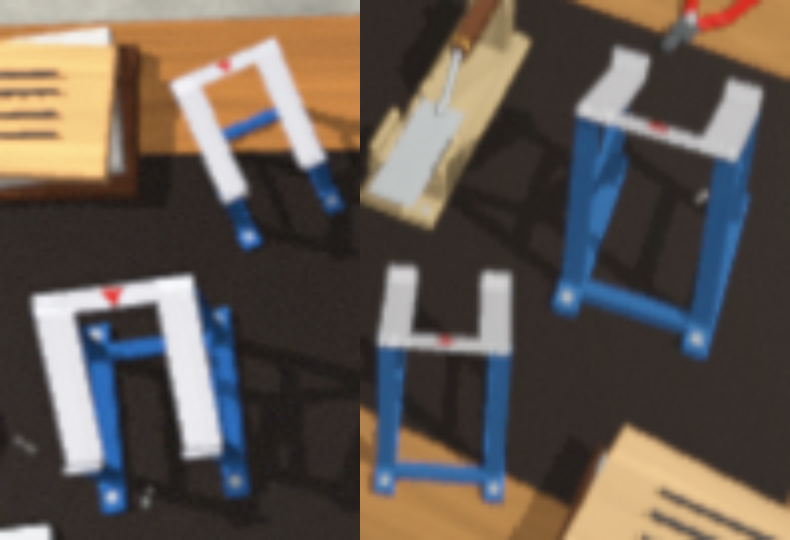

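The big rack is the one at top px (190,178). Its top measures about 194 mm, which fits the 195 mm given. The small rack at px (220,115) tops out at about 147 mm and is the look-alike. Next I'll refit with the invalid depth readings filtered out.

```bash
cat >> h.py <<'E'
def pick(c,im,xr,yr,zr,f=None):
    m=(c[...,0]>xr[0])&(c[...,0]<xr[1])&(c[...,1]>yr[0])&(c[...,1]<yr[1])&(c[...,2]>zr[0])&(c[...,2]<zr[1])
    if f is not None: m&=f(im.astype(int))
    return c[m]
white=lambda i:i.min(-1)>130
green=lambda i:(i[...,1]>i[...,0]+30)&(i[...,1]>i[...,2]+20)
def rect(q):
    (a,b),(w,h),an=cv2.minAreaRect(q[:,:2].astype(np.float32));an=np.radians(an)
    return np.round([a,b,w,h,an],3)
E
python3 - <<'E'
from h import *
d=np.load("s0.npz");c=d["tc"];im=d["top"]
q=pick(c,im,(450,720),(150,340),(100,230),white);print("strips",rect(q))
A=np.c_[q[:,:2],np.ones(len(q))];k=np.linalg.lstsq(A,q[:,2],rcond=None)[0];print("slope",np.arctan(np.hypot(*k[:2])),"dir",np.arctan2(k[1],k[0]))
q=pick(c,im,(400,700),(-350,-100),(24,60),green);print("plate",rect(q),q[:,2].mean())
q=pick(c,im,(400,700),(-350,-100),(12,60),lambda i:i.min(-1)>110);print("die",rect(q))
q=pick(c,im,(400,720),(-20,70),(6,100));print("spat/rest",rect(q),q.min(0),q.max(0))
q=pick(c,im,(600,720),(-20,70),(25,60),lambda i:(abs(i[...,0]-i[...,2])<40)&(i.min(-1)>100));print("blade",rect(q),q[:,2].mean())
q=pick(c,im,(700,850),(-60,40),(60,160));print("cup",q.min(0),q.max(0))
E
```

```text
strips [6.03914e+02 2.49541e+02 1.42750e+02 1.33004e+02 1.11000e-01]
slope 0.4493996860964964 dir 0.10731979780892567
plate [ 621.903 -255.379  130.198  100.299    1.383] 34.889119203964086
die [ 615.268 -251.753  170.656  201.543    1.369]
spat/rest [564.846  23.766  89.631 288.592   1.557] [420.42965137 -19.97214991   6.00992954] [709.0031798   69.94626088  82.13564453]
blade [6.42929e+02 2.40730e+01 8.34750e+01 4.58280e+01 4.30000e-02] 31.861663020749663
cup [722.93078104 -45.24373574  60.11673633] [788.2138861   17.48919045 145.23894246]
```

```bash
python3 -m handwheel '[{"delta_pos":[2.7,-3.1,0.4],"yaw":0.028},{"delta_pos":[2.7,-3.1,0.4],"yaw":0.028},{"delta_pos":[2.7,-3.1,0.4],"yaw":0.028},{"delta_pos":[2.7,-3.1,0.4],"yaw":0.028},{"delta_pos":[2.7,-3.1,0.4],"yaw":0.028},{"delta_pos":[2.7,-3.1,0.4],"yaw":0.028},{"delta_pos":[2.7,-3.1,0.4],"yaw":0.028},{"delta_pos":[2.7,-3.1,0.4],"yaw":0.028},{"delta_pos":[2.7,-3.1,0.4],"yaw":0.028},{"delta_pos":[2.7,-3.1,0.4],"yaw":0.024}]'
python3 -m handwheel '[{"delta_pos":[1,-1,0.5]},{"delta_pos":[1,-1,0.5]},{"delta_pos":[0,0,0]},{"delta_pos":[0,0,0]},{"delta_pos":[0,0,0]},{"delta_pos":[0,0,0]}]'
python3 - <<'E'
from h import *
a=shot("wrist");c=cloud(a);np.savez("w1.npz",c=c,im=a["color"]);save(a,"pics/w1.png",None,1.5)
print(a["st"]["eef_pos"],a["st"]["tool_rot"])
E
```

```text
clock: 2.28
eef_pos: [448.7, 313.6, 271.8]
tool_rot: [3.141, 0.0, -3.141]
force: [-0.1, 0.3, -0.6]
width: 85.7
gripper_force: 0.0
[448.67378428 313.59890381 271.80000817] [ 3.14120585e+00  3.79579330e-04 -3.14097880e+00]schema error: expected keys delta_pos, yaw
```

View pics/w1.png

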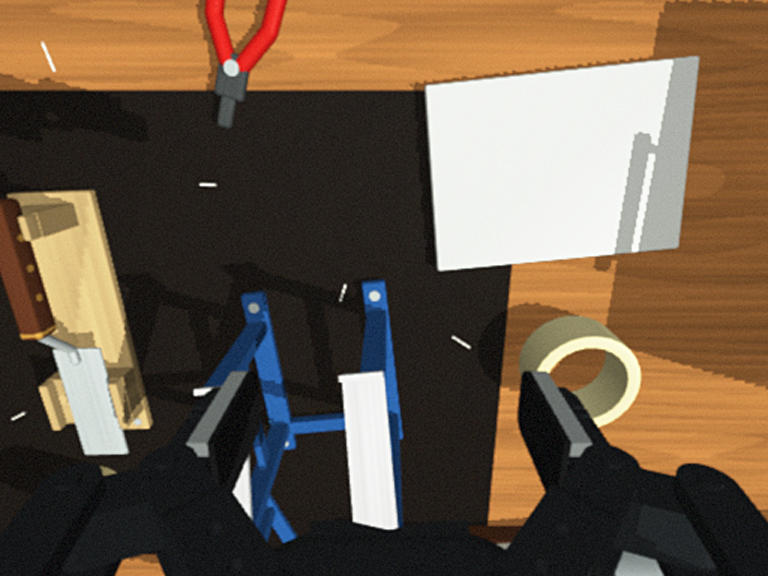

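The wrist view shows the spatula at left (px 90,400), the big rack partly hidden behind the fingers (px 360,450), the white plate at (560,160) and the nippers at (235,70). I'll shift so that the rack and the spatula both appear above the fingers.

```bash
python3 -m handwheel '[{"delta_pos":[1.6,-3.5,0.6],"yaw":0},{"delta_pos":[1.6,-3.5,0.6],"yaw":0},{"delta_pos":[1.6,-3.5,0.6],"yaw":0},{"delta_pos":[1.6,-3.5,0.6],"yaw":0},{"delta_pos":[1.6,-3.5,0.6],"yaw":0},{"delta_pos":[0,0,0],"yaw":0},{"delta_pos":[0,0,0],"yaw":0},{"delta_pos":[0,0,0],"yaw":0},{"delta_pos":[0,0,0],"yaw":0}]'
python3 - <<'E'
from h import *
a=shot("wrist");c=cloud(a);np.savez("w2.npz",c=c,im=a["color"]);save(a,"pics/w2.png",None,1.5)
im=a["color"]
print(a["st"]["eef_pos"],a["st"]["tool_rot"])
q=pick(c,im,(450,720),(150,340),(100,230),white);print("strips",rect(q),len(q))
A=np.c_[q[:,:2],np.ones(len(q))];k=np.linalg.lstsq(A,q[:,2],rcond=None)[0];print("slope",np.arctan(np.hypot(*k[:2])),"dir",np.arctan2(k[1],k[0]),k)
q=pick(c,im,(600,720),(-20,70),(25,60),lambda i:(abs(i[...,0]-i[...,2])<40)&(i.min(-1)>100));print("blade",rect(q),q[:,2].mean(),len(q))
q=pick(c,im,(400,640),(-30,80),(65,90),lambda i:i[...,0]>i[...,2]+25);print("handle",rect(q),q[:,2].mean(),len(q))
q=pick(c,im,(400,720),(-40,90),(6,14));print("restbase",rect(q),len(q))
E
```

```text
clock: 3.08
eef_pos: [526.8, 142.1, 301.1]
tool_rot: [3.141, -0.001, -3.14]
force: [0.3, 1.0, -0.2]
width: 85.5
gripper_force: 0.0
[526.81436061 142.1372674  301.09131169] [ 3.14069097e+00 -8.42464862e-04 -3.13986161e+00]
strips [6.04968e+02 2.52260e+02 1.41613e+02 1.33111e+02 1.05000e-01] 8629
slope 0.4501107514963237 dir 0.11068111679064432 [ 4.80235064e-01  5.33710687e-02 -1.44980473e+02]
blade [6.42786e+02 3.05050e+01 8.69660e+01 5.68020e+01 3.80000e-02] 32.47837846225414 1571
handle [4.7873e+02 1.8312e+01 1.1361e+02 4.1624e+01 5.4000e-02] 75.10242587068667 1895
restbase [5.49045e+02 2.03960e+01 2.49429e+02 7.46140e+01 4.00000e-02] 3939
```

View pics/w2.png

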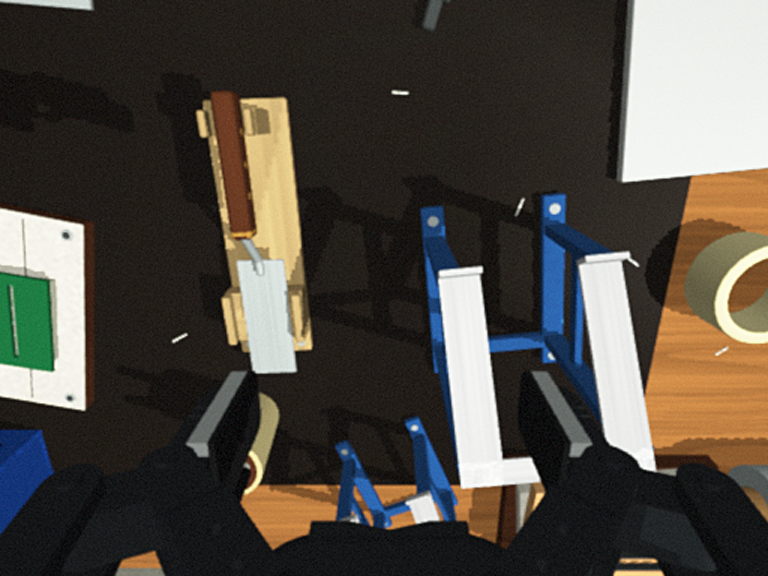

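The spatula lies at px (235,165)–(295,370), the big rack's strips run from (460,270) to (480,480) and from (605,260) to (630,460), and the small rack is below at (385,490). The rest base measured 249 x 75, which is right. Now I'll refine the spatula's handle and blade.

```bash
python3 - <<'E'
from h import *
d=np.load("w2.npz");c,im=d["c"],d["im"]
for nm,xr,zr,f in (("handle",(400,640),(70,84),lambda i:(i[...,0]>i[...,2]+25)&(i[...,0]<150)),("blade",(590,720),(26,45),lambda i:(i[...,0]-i[...,2]<15)&(i.min(-1)>120)),("neck",(540,640),(36,85),lambda i:(i[...,0]-i[...,2]<15)&(i.min(-1)>60))):
    q=pick(c,im,xr,(-30,80),zr,f)
    m=np.median(q,0); 
    p=np.polyfit(q[:,0],q[:,1],1); print(nm,len(q),rect(q),"yaw fit",p[0],"y at 550:",np.polyval(p,550),"z",np.percentile(q[:,2],[5,50,95]),"xr",np.percentile(q[:,0],[.5,99.5]))
# strips edges in rack frame
yaw=.108;q=pick(c,im,(450,720),(150,340),(100,230),white)
x=q[:,0]*np.cos(yaw)+q[:,1]*np.sin(yaw); y=-q[:,0]*np.sin(yaw)+q[:,1]*np.cos(yaw)
for lo in range(530,680,15):
    m=(x>lo)&(x<lo+15)
    if m.sum()>20: print(lo,m.sum(),np.percentile(y[m],[1,99]).round(1),np.median(q[m,2]).round(1))
print(np.percentile(x,[.5,99.5]))
h,e=np.histogram(q[:,2],20);print(h,e.round())
E
```

```text
handle 1521 [4.78528e+02 2.03830e+01 1.13285e+02 1.86500e+01 3.60000e-02] yaw fit 0.03454659022479371 y at 550: 24.020447570861094 z [72.72455803 76.86497512 78.32902883] xr [422.08997269 533.26089769]
blade 1725 [6.38172e+02 2.50730e+01 9.66090e+01 4.52760e+01 3.40000e-02] yaw fit 0.031185456910739862 y at 550: 22.63525382408591 z [31.12440196 32.50876581 33.71381426] xr [590.85009474 685.89924423]
neck 134 [5.59572e+02 2.31670e+01 3.84060e+01 7.88000e+00 2.60000e-02] yaw fit 0.01915665695642216 y at 550: 23.951043980611328 z [38.14952727 45.6950421  64.20319181] xr [540.39822276 578.44477158]
545 122 [120.2 250.9] 139.1
560 636 [119.7 250.8] 130.2
575 874 [120.1 251. ] 135.1
590 903 [120.1 250.8] 142.8
605 919 [119.9 250.8] 150.4
620 939 [119.9 250.9] 158.0
635 970 [119.9 250.7] 165.6
650 969 [119.9 251.1] 173.3
665 1002 [119.9 250.9] 180.9
[558.83532936 697.402702  ]
[  2   1  15  15   6 211 581 624 747 554 558 577 583 582 608 596 622 605
 671 471] [101. 106. 111. 115. 120. 125. 130. 134. 139. 144. 148. 153. 158. 162.
 167. 172. 176. 181. 186. 190. 195.]
```

```bash
python3 -m handwheel '[{"delta_pos":[-0.4,-3.0,-1.5],"yaw":0.008},{"delta_pos":[-0.4,-3.0,-1.5],"yaw":0.008},{"delta_pos":[-0.4,-3.0,-1.5],"yaw":0.008},{"delta_pos":[-0.4,-3.0,-1.5],"yaw":0.008},{"delta_pos":[0,0,-3],"yaw":0},{"delta_pos":[0,0,-3],"yaw":0},{"delta_pos":[0,0,-3],"yaw":0},{"delta_pos":[0,0,-3],"yaw":0},{"delta_pos":[0,0,0],"yaw":0},{"delta_pos":[0,0,0],"yaw":0}]'; python3 - <<'E'
from h import *
s=status.read_state();print(s["eef_pos"],s["tool_rot"])
a=shot("wrist");c=cloud(a);im=a["color"]
q=pick(c,im,(400,640),(-30,80),(70,84),lambda i:(i[...,0]>i[...,2]+25)&(i[...,0]<150));p=np.polyfit(q[:,0],q[:,1],1);print("handle",len(q),rect(q),p[0],np.polyval(p,511),np.median(q[:,2]))
E
```

```text
clock: 3.97
eef_pos: [510.4, 21.4, 120.4]
tool_rot: [3.141, -0.004, -3.108]
force: [0.8, -0.2, 0.9]
width: 85.8
gripper_force: 0.0
[510.43020894  21.43995046 120.44034873] [ 3.1413826  -0.00368078 -3.10834695]
handle 4380 [4.77651e+02 1.93780e+01 1.13066e+02 1.78310e+01 3.00000e-02] 0.03353419340508264 20.372205324916422 77.00701743978452
```

```bash
python3 -m handwheel '[{"delta_pos":[0,-0.03,-2.5],"yaw":0},{"delta_pos":[0,0,-2.5],"yaw":0},{"delta_pos":[0,0,-1.5],"yaw":0},{"delta_pos":[0,0,-0.8],"yaw":0},{"delta_pos":[0,0,0],"yaw":0},{"delta_pos":[0,0,0],"yaw":0},{"delta_pos":[0,0,0],"yaw":0}]'; python3 -m handwheel '[{"delta_pos":[0,0,0],"yaw":0},{"delta_pos":[0,0,0],"yaw":0},{"delta_pos":[0,0,0],"yaw":0},{"delta_pos":[0,0,0],"yaw":0},{"delta_pos":[0,0,0],"yaw":0},{"delta_pos":[0,0,0],"yaw":0},{"delta_pos":[0,0,0],"yaw":0},{"delta_pos":[0,0,0],"yaw":0},{"delta_pos":[0,0,0],"yaw":0},{"delta_pos":[0,0,0],"yaw":0}]' -1;  python3 -c "
from h import *
s=status.read_state();print(s['eef_pos'],s['tool_rot'])"
```

```text
clock: 4.6
eef_pos: [513.0, 20.2, 49.9]
tool_rot: [3.141, 0.003, -3.11]
force: [-0.1, -0.1, -0.2]
width: 85.5
gripper_force: 0.0
clock: 5.43
eef_pos: [511.7, 20.0, 48.5]
tool_rot: [3.142, 0.0, -3.111]
force: [-0.7, -0.6, 5.3]
width: 16.8
gripper_force: 59.1
[511.6694053   19.96722296  48.53988181] [ 3.14157789e+00  1.25448565e-04 -3.11054243e+00]
```

```bash
python3 -m handwheel '[{"delta_pos":[0,0,0.5],"yaw":0},{"delta_pos":[0,0,1.5],"yaw":0},{"delta_pos":[0,0,3],"yaw":0},{"delta_pos":[0,0,3],"yaw":0},{"delta_pos":[0,0,3],"yaw":0},{"delta_pos":[0,0,3],"yaw":0},{"delta_pos":[0,0,3],"yaw":0},{"delta_pos":[0,0,1],"yaw":0}]'
python3 -m handwheel '[{"delta_pos":[0.5,-1,0],"yaw":0},{"delta_pos":[0.5,-2,0],"yaw":0},{"delta_pos":[0.5,-2,0],"yaw":0},{"delta_pos":[0.5,-2,0],"yaw":0},{"delta_pos":[0.5,-2,0],"yaw":0},{"delta_pos":[0.5,-2,0],"yaw":0},{"delta_pos":[0,0,0],"yaw":0},{"delta_pos":[0,0,0],"yaw":0},{"delta_pos":[0,0,0],"yaw":0},{"delta_pos":[0,0,0],"yaw":0}]'
python3 - <<'E'
from h import *
a=shot("wrist");c=cloud(a);np.savez("w3.npz",c=c,im=a["color"]);save(a,"pics/w3.png",None,1.5)
im=a["color"];e=a["st"]["eef_pos"];print(e,a["st"]["tool_rot"],a["st"]["width"])
q=pick(c,im,(500,720),(-360,-150),(25,45),green);print("plate",len(q),rect(q),np.median(q[:,2]))
q=pick(c,im,(480,760),(-390,-130),(12,24),lambda i:i.min(-1)>130);print("die",len(q),rect(q),np.median(q[:,2]))
q=pick(c,im,(e[0]+20,e[0]+220),(e[1]-60,e[1]+60),(e[2]-50,e[2]+30),lambda i:(i[...,0]-i[...,2]<20)&(i.min(-1)>90));print("blade",len(q));
if len(q)>50: print(rect(q),np.polyfit(q[:,0],q[:,1],1),np.polyfit(q[:,0]-e[0],q[:,2]-e[2],1))
E
```

```text
clock: 6.1
eef_pos: [513.4, 20.1, 232.3]
tool_rot: [3.141, 0.006, -3.11]
force: [0.8, 0.5, -0.9]
width: 17.2
gripper_force: 58.6
clock: 6.93
eef_pos: [541.0, -89.0, 227.5]
tool_rot: [3.141, -0.002, -3.109]
force: [0.5, 0.3, -1.8]
width: 17.3
gripper_force: 58.7
[541.03717462 -88.9942444  227.49460102] [ 3.14064158e+00 -1.73036213e-03 -3.10907066e+00] 17.349091017623408
plate 7595 [ 622.896 -253.065  130.446  100.161    1.387] 35.39327653116263
die 12538 [ 621.65  -250.601  170.875  211.601    1.366] 18.427990730279106
blade 1604
[ 5.97732e+02 -8.53140e+01  6.94810e+01  3.46710e+01  2.30000e-02] [-4.71628662e-03 -8.21336254e+01] [-0.34445612 10.23373347]
```

View pics/w3.png

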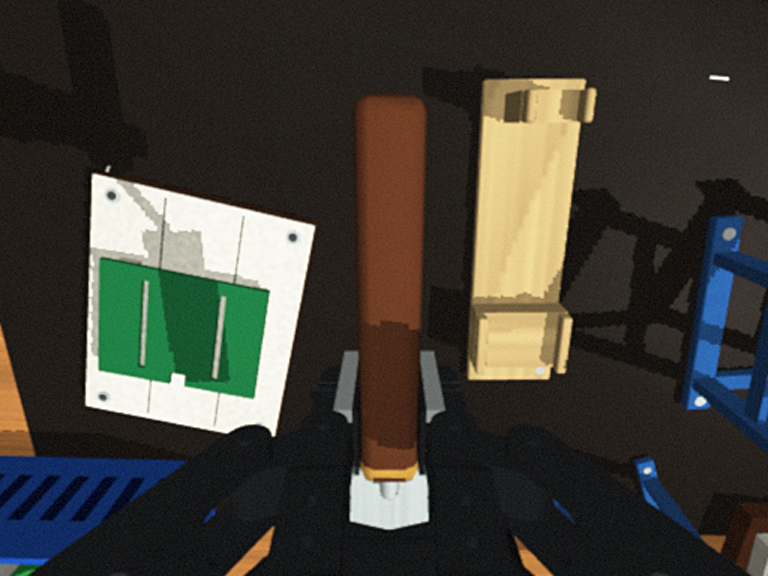

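The plate is clearly seen with its notch at px (178,380) on the +x edge, and the empty rest is at (520,230). Next I'll check how the spatula sits in the grip, and find the rest's origin from its block.

```bash
python3 - <<'E'
from h import *
d=np.load("w3.npz");c,im=d["c"],d["im"];e=np.array([541.04,-88.99,227.49]);ya=-3.109+np.pi
def loc(q):
    q=q-e; return np.c_[q[:,0]*np.cos(ya)+q[:,1]*np.sin(ya),-q[:,0]*np.sin(ya)+q[:,1]*np.cos(ya),q[:,2]]
m=np.zeros(c.shape[:2],bool);m[60:315,235:286]=1
f=im.astype(int);h=m&(f[...,0]>f[...,2]+25)&(f[...,0]<160)&(c[...,2]>200);q=loc(c[h])
t=q[q[:,2]>q[:,2].mean()-6]
print("handle",len(q),q.min(0),q.max(0),"pitch",np.polyfit(t[:,0],t[:,2],1),"yaw",np.polyfit(t[:,0],t[:,1],1))
m[:]=0;m[322:350,236:284]=1;h=m&(f.min(-1)>100)&(f[...,0]-f[...,2]<20)&(c[...,2]>150);q=loc(c[h]);print("blade",len(q),np.percentile(q,[2,50,98],axis=0).round(1));print(np.polyfit(q[:,0],q[:,2],1))
q=pick(c,im,(560,680),(-40,90),(24,34));p=q;yr=.04;print("block",rect(q),len(q))
q=pick(c,im,(400,680),(-40,90),(6,14));print("base",rect(q))
# scene camera
a=shot("scene");c=cloud(a);np.savez("s1.npz",c=c,im=a["color"]);f=a["color"].astype(int)
m=(abs(c[...,2]-225)<50)
q=loc(c[m]);k=(abs(q[:,1])<26)&(q[:,0]>45)&(q[:,0]<190)&(abs(q[:,2])<60);q=q[k];print("scene blade",len(q),np.percentile(q,[1,50,99],axis=0).round(1))
k=q[:,0]>70;print(np.polyfit(q[k,0],q[k,2],1),np.polyfit(q[k,0],q[k,1],1))
save(a,"pics/s1.png",(200,150,340,260),5)
E
```

```text
handle 10632 [-90.62291104  -7.61118395  23.2630032 ] [ 20.91809597  10.50527195 142.96712709] pitch [-1.34106988e-02  2.80843101e+01] yaw [-0.0044117   1.17433302]
blade 1329 [[ 57.7 -13.7 -17.4]
 [ 75.8   1.2 -16.3]
 [ 87.5  16.8  -7.9]]
[-0.81710895 46.03315   ]
block [6.2352e+02 2.2675e+01 5.0548e+01 7.3577e+01 4.2000e-02] 1867
base [5.49320e+02 2.01930e+01 2.49795e+02 7.46060e+01 4.00000e-02]
scene blade 306 [[ 48.4 -20.7 -20.8]
 [115.7   2.5 -16.3]
 [176.9  24.5   0.2]]
[ 5.40138559e-03 -1.70206384e+01] [2.74383255e-04 1.65753801e+00]
```

```bash
python3 -m handwheel '[{"delta_pos":[-1,-0.7,0],"yaw":-0.013},{"delta_pos":[-2,-1.4,0],"yaw":-0.028},{"delta_pos":[-2,-1.4,0],"yaw":-0.028},{"delta_pos":[-2.3,-1.5,0],"yaw":-0.034},{"delta_pos":[-2.3,-1.5,0],"yaw":-0.034},{"delta_pos":[-2,-1.4,0],"yaw":-0.028},{"delta_pos":[-2,-1.4,0],"yaw":-0.028},{"delta_pos":[-2,-1.4,0],"yaw":-0.028},{"delta_pos":[-1,-0.7,0],"yaw":-0.012},{"delta_pos":[0,0,0],"yaw":0}]'
python3 -m handwheel '[{"delta_pos":[0,0,-1],"yaw":0},{"delta_pos":[0,0,-2],"yaw":0},{"delta_pos":[0,0,-2.5],"yaw":0},{"delta_pos":[0,0,-2.5],"yaw":0},{"delta_pos":[0,0,-2.5],"yaw":0},{"delta_pos":[0,0,-2.5],"yaw":0},{"delta_pos":[0,0,-2],"yaw":0},{"delta_pos":[0,0,-1],"yaw":0},{"delta_pos":[0,0,0],"yaw":0},{"delta_pos":[0,0,0],"yaw":0}]'
python3 -m handwheel '[{"delta_pos":[0,0,0],"yaw":0},{"delta_pos":[0,0,0],"yaw":0}]'
python3 -c "
from h import *
s=status.read_state();print(s['eef_pos'],s['tool_rot'])"
```

```text
clock: 7.87
eef_pos: [372.6, -205.4, 228.5]
tool_rot: [-3.141, -0.001, 2.935]
force: [0.4, 0.7, -1.3]
width: 17.1
gripper_force: 58.7
clock: 8.7
eef_pos: [376.3, -203.4, 68.0]
tool_rot: [3.141, -0.0, 2.941]
force: [0.4, -0.3, -1.4]
width: 16.8
gripper_force: 58.8
clock: 8.87
eef_pos: [376.7, -204.1, 69.2]
tool_rot: [-3.141, 0.002, 2.94]
force: [1.1, 0.9, -2.0]
width: 17.1
gripper_force: 58.8
[ 376.6505086  -204.13514857   69.17647729] [-3.14123421e+00  2.16874283e-03  2.94036380e+00]
```

```bash
python3 -m handwheel '[{"delta_pos":[0,0.04,-1],"yaw":0},{"delta_pos":[0,0,-1],"yaw":0},{"delta_pos":[0,0,-0.6],"yaw":0},{"delta_pos":[0,0,-0.2],"yaw":0},{"delta_pos":[0,0,0],"yaw":0},{"delta_pos":[0,0,0],"yaw":0},{"delta_pos":[0,0,0],"yaw":0},{"delta_pos":[0,0,0],"yaw":0},{"delta_pos":[0,0,0],"yaw":0}]'
python3 - <<'E'
from h import *
for i in range(3):
    s=status.read_state();a=shot("scene");c=cloud(a);e=np.array(s["eef_pos"]);ya=s["tool_rot"][2]-np.pi;print(e,s["tool_rot"])
q=(c-e).reshape(-1,3);l=np.c_[q[:,0]*np.cos(ya)+q[:,1]*np.sin(ya),-q[:,0]*np.sin(ya)+q[:,1]*np.cos(ya),q[:,2]]
k=(abs(l[:,1])<26)&(l[:,0]>60)&(l[:,0]<165)&(l[:,2]>-45)&(l[:,2]<0)
f=a["color"].reshape(-1,3)
for lo in range(60,165,15):
    m=k&(l[:,0]>lo)&(l[:,0]<lo+15)&(abs(l[:,1]-1)<16);print(lo,m.sum(),np.median(l[m,2]+e[2]).round(1),end="; ")
print(np.median(c[...,2][190:225,170:190]))
save(a,"pics/s2.png",(150,150,300,260),5)
E
```

```text
clock: 9.62
eef_pos: [374.3, -202.4, 46.5]
tool_rot: [3.138, -0.006, 2.939]
force: [0.5, -0.1, -1.8]
width: 17.1
gripper_force: 58.8
[ 374.28774296 -202.35241463   46.5379593 ] [ 3.13752222 -0.00628762  2.93930656]
[ 374.19395412 -202.36328846   46.45349977] [ 3.13753349 -0.006496    2.93920921]
[ 374.10567314 -202.34365161   46.37031354] [ 3.13754735 -0.00674261  2.93919203]
60 22 28.8; 75 20 27.3; 90 22 28.6; 105 16 28.8; 120 21 29.1; 135 17 29.4; 150 22 29.4; 29.43005753867385
```

View pics/s2.png

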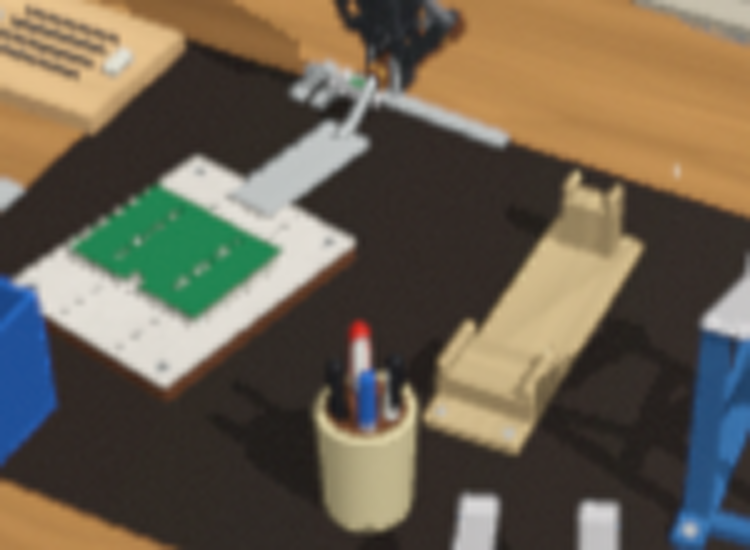

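The scene crop shows the blade at (310,170) aimed level at the channel under the plate, with the die clear. The TCP is still 5 mm high, so I'll let it settle.

```bash
python3 -m handwheel '[{"delta_pos":[0.4,-0.08,0],"yaw":0},{"delta_pos":[0.4,-0.08,0],"yaw":0},{"delta_pos":[0,0,0],"yaw":0},{"delta_pos":[0,0,0],"yaw":0},{"delta_pos":[0,0,0],"yaw":0},{"delta_pos":[0,0,0],"yaw":0},{"delta_pos":[0,0,0],"yaw":0},{"delta_pos":[0,0,0],"yaw":0},{"delta_pos":[0,0,0],"yaw":0}]';  python3 -c "
from h import *
s=status.read_state();print(s['eef_pos'],s['tool_rot'],s['qpos'],s['tau'])"
```

```text
clock: 10.52
eef_pos: [381.9, -203.8, 46.2]
tool_rot: [3.138, -0.007, 2.939]
force: [-0.2, 0.1, -2.1]
width: 16.9
gripper_force: 58.8
[ 381.9138571  -203.82231603   46.17448858] [ 3.13764009 -0.00730655  2.93928254] [ 0.28669081  0.69789343  0.20615274  2.2462757  -0.56132225  0.25368089
  2.36188721] [-9.32597788e-03 -4.51173019e+01  3.17910053e+00 -4.83567730e+00
 -3.18540981e-03  2.89566400e-03  2.29292582e-04]
```

```bash
python3 -m handwheel '[{"delta_pos":[0.5,-0.1,-0.1],"yaw":0},{"delta_pos":[0.5,-0.15,-0.2],"yaw":0},{"delta_pos":[0,0,-0.2],"yaw":0},{"delta_pos":[0,0,0],"yaw":0},{"delta_pos":[0,0,0],"yaw":0},{"delta_pos":[0,0,0],"yaw":0},{"delta_pos":[0,0,0],"yaw":0}]';  python3 -c "
from h import *
s=status.read_state();print(s['eef_pos'],s['tool_rot'],s['qpos'][5])"
```

```text
clock: 11.1
eef_pos: [391.8, -206.3, 41.2]
tool_rot: [3.138, -0.008, 2.939]
force: [0.1, 0.0, -2.2]
width: 17.2
gripper_force: 58.8
[ 391.78989474 -206.28136017   41.1528512 ] [ 3.13759493 -0.00751994  2.93921559] 0.26410023535986127
```

```bash
python3 -m handwheel '[{"delta_pos":[0.4,-0.08,0],"yaw":0},{"delta_pos":[0.5,-0.1,0],"yaw":0},{"delta_pos":[0.5,-0.1,0],"yaw":0},{"delta_pos":[0.5,-0.1,0],"yaw":0},{"delta_pos":[0.5,-0.1,0],"yaw":0},{"delta_pos":[0.4,-0.09,0],"yaw":0},{"delta_pos":[0,0,0],"yaw":0},{"delta_pos":[0,0,0],"yaw":0},{"delta_pos":[0,0,0],"yaw":0}]';  python3 -c "
from h import *
s=status.read_state();print(s['eef_pos'],s['tool_rot'],s['qpos'][5])"
```

```text
clock: 11.85
eef_pos: [419.6, -211.9, 41.1]
tool_rot: [3.137, -0.008, 2.939]
force: [-0.2, -0.2, -1.1]
width: 16.9
gripper_force: 58.8
[ 419.6416529  -211.85871611   41.09468083] [ 3.13746677 -0.00785837  2.93934158] 0.32726557110328813
```

```bash
python3 -m handwheel '[{"delta_pos":[0.6,-0.12,0],"yaw":0},{"delta_pos":[0.9,-0.18,0],"yaw":0},{"delta_pos":[0.9,-0.18,0],"yaw":0},{"delta_pos":[0.9,-0.18,0],"yaw":0},{"delta_pos":[0.9,-0.18,0],"yaw":0},{"delta_pos":[0.8,-0.16,0],"yaw":0},{"delta_pos":[0.5,-0.1,0],"yaw":0},{"delta_pos":[0,0,0],"yaw":0},{"delta_pos":[0,0,0],"yaw":0},{"delta_pos":[0,0,0],"yaw":0}]';  python3 -m handwheel '[{"delta_pos":[0.6,-0.12,0],"yaw":0},{"delta_pos":[0.8,-0.16,0],"yaw":0},{"delta_pos":[0.8,-0.16,0],"yaw":0},{"delta_pos":[0.4,-0.08,0],"yaw":0},{"delta_pos":[0,0,0],"yaw":0},{"delta_pos":[0,0,0],"yaw":0},{"delta_pos":[0,0,0],"yaw":0},{"delta_pos":[0,0,0],"yaw":0}]';  python3 - <<'E'
from h import *
s=status.read_state();print(s['eef_pos'],s['tool_rot'])
a=shot("scene");c=cloud(a);q=pick(c,a["color"],(500,720),(-360,-150),(25,60),green);print("plate",rect(q),np.median(q[:,2]))
E
```

```text
clock: 12.68
eef_pos: [474.3, -222.8, 41.0]
tool_rot: [3.137, -0.008, 2.939]
force: [-0.0, 0.3, -1.2]
width: 16.7
gripper_force: 58.8
clock: 13.35
eef_pos: [500.5, -228.1, 41.1]
tool_rot: [3.137, -0.008, 2.939]
force: [-0.4, 0.3, -0.5]
width: 17.4
gripper_force: 58.8
[ 500.48076402 -228.12712379   41.08279725] [ 3.1374982  -0.00795848  2.93909567]
plate [ 623.274 -253.006  131.866  109.792    1.41 ] 35.307179691323654
```

```bash
python3 -m handwheel '[{"delta_pos":[0,0,0.2],"yaw":0},{"delta_pos":[0,0,0.2],"yaw":0},{"delta_pos":[0,0,0.2],"yaw":0},{"delta_pos":[0,0,0.2],"yaw":0},{"delta_pos":[0,0,0.3],"yaw":0},{"delta_pos":[0,0,0.4],"yaw":0},{"delta_pos":[0,0,0.6],"yaw":0},{"delta_pos":[0,0,0.8],"yaw":0},{"delta_pos":[0,0,1],"yaw":0},{"delta_pos":[0,0,1],"yaw":0}]';  python3 -m handwheel '[{"delta_pos":[0,0,1],"yaw":0},{"delta_pos":[0,0,1],"yaw":0},{"delta_pos":[0,0,0.8],"yaw":0},{"delta_pos":[0,0,0.5],"yaw":0},{"delta_pos":[0,0,0.2],"yaw":0},{"delta_pos":[0,0,0],"yaw":0},{"delta_pos":[0,0,0],"yaw":0},{"delta_pos":[0,0,0],"yaw":0},{"delta_pos":[0,0,0],"yaw":0},{"delta_pos":[0,0,0],"yaw":0}]';  cat > pl.py <<'E'
from h import *
s=status.read_state();e=np.array(s["eef_pos"]);ya=s["tool_rot"][2]-np.pi;print(e,s['tool_rot'])
a=shot("scene");c=cloud(a);q=pick(c,a["color"],(e[0]+20,e[0]+260),(e[1]-130,e[1]+130),(e[2]-45,e[2]+50),green)
q=q-e;l=np.c_[q[:,0]*np.cos(ya)+q[:,1]*np.sin(ya),-q[:,0]*np.sin(ya)+q[:,1]*np.cos(ya),q[:,2]]
print("plate in TCP frame (along yaw)",rect(l),len(l)); m=l[:,2]>np.median(l[:,2])-4; A=np.c_[l[m,:2],np.ones(m.sum())];print("tilt",np.linalg.lstsq(A,l[m,2],rcond=None)[0],"z med",np.median(l[:,2]))
E
python3 pl.py
```

```text
clock: 14.23
eef_pos: [501.0, -228.3, 91.3]
tool_rot: [3.138, -0.007, 2.939]
force: [0.7, -0.0, -1.9]
width: 16.9
gripper_force: 58.7
clock: 15.07
eef_pos: [500.8, -228.2, 124.7]
tool_rot: [3.138, -0.008, 2.939]
force: [0.2, -0.2, -2.1]
width: 17.3
gripper_force: 58.7
[ 500.75425463 -228.16226851  124.74450855] [ 3.13757328 -0.00803112  2.93924701]
plate in TCP frame (along yaw) [ 1.24874e+02 -2.92000e-01  1.07668e+02  1.33692e+02  4.10000e-02] 579
tilt [-7.09874779e-03  5.69530482e-03 -1.25373947e+01] z med -13.695602339948309
```

```bash
python3 -m handwheel '[{"delta_pos":[0,0,0.5],"yaw":0},{"delta_pos":[0,0,1],"yaw":0},{"delta_pos":[0,0,1.5],"yaw":0},{"delta_pos":[0,0,2],"yaw":0},{"delta_pos":[0,0,2],"yaw":0},{"delta_pos":[0,0,2],"yaw":0},{"delta_pos":[0,0,2],"yaw":0},{"delta_pos":[0,0,1.2],"yaw":0},{"delta_pos":[0,0,0.6],"yaw":0},{"delta_pos":[0,0,0.2],"yaw":0}]'
python3 -m handwheel '[{"delta_pos":[0,0.5,0],"yaw":0.004},{"delta_pos":[0,1,0],"yaw":0.008},{"delta_pos":[-0.1,1.5,0],"yaw":0.012},{"delta_pos":[-0.1,2,0],"yaw":0.014},{"delta_pos":[-0.1,2.3,0],"yaw":0.014},{"delta_pos":[-0.1,2.3,0],"yaw":0.014},{"delta_pos":[-0.1,2.3,0],"yaw":0.014},{"delta_pos":[-0.1,2.3,0],"yaw":0.014},{"delta_pos":[-0.1,2.3,0],"yaw":0.014},{"delta_pos":[-0.1,2.3,0],"yaw":0.014}]'
python3 -m handwheel '[{"delta_pos":[-0.1,2.3,0],"yaw":0.014},{"delta_pos":[-0.1,2.3,0],"yaw":0.014},{"delta_pos":[-0.1,2.3,0],"yaw":0.014},{"delta_pos":[-0.1,2.3,0],"yaw":0.014},{"delta_pos":[-0.1,2.3,0],"yaw":0.014},{"delta_pos":[-0.1,2.3,0],"yaw":0.014},{"delta_pos":[-0.1,2.3,0],"yaw":0.014},{"delta_pos":[-0.1,2.3,0],"yaw":0.014},{"delta_pos":[-0.1,2.3,0],"yaw":0.014},{"delta_pos":[-0.1,2,0],"yaw":0.014}]'
python3 -m handwheel '[{"delta_pos":[-0.1,1.8,0],"yaw":0.011},{"delta_pos":[-0.1,1.3,0],"yaw":0.01},{"delta_pos":[-0.1,0.8,0],"yaw":0.005},{"delta_pos":[0,0.4,0],"yaw":0.0},{"delta_pos":[0,0,0],"yaw":0},{"delta_pos":[0,0,0],"yaw":0},{"delta_pos":[0,0,0],"yaw":0},{"delta_pos":[0,0,0],"yaw":0},{"delta_pos":[0,0,0],"yaw":0}]'
python3 pl.py
```

```text
clock: 15.95
eef_pos: [501.5, -228.6, 256.9]
tool_rot: [3.138, -0.005, 2.939]
force: [-0.4, -0.3, -2.9]
width: 16.9
gripper_force: 58.7
clock: 16.78
eef_pos: [491.8, -37.9, 254.2]
tool_rot: [3.137, -0.01, 3.063]
force: [0.5, 0.2, -2.8]
width: 17.2
gripper_force: 58.7
clock: 17.62
eef_pos: [481.2, 189.3, 254.0]
tool_rot: [3.138, -0.01, -3.079]
force: [-0.3, 0.2, -2.3]
width: 17.0
gripper_force: 58.7
clock: 18.37
eef_pos: [480.2, 228.9, 255.3]
tool_rot: [3.138, -0.007, -3.057]
force: [0.1, 0.5, -1.7]
width: 16.9
gripper_force: 58.7
[480.18575326 228.92496381 255.26837113] [ 3.13780611 -0.00712676 -3.05729739]
plate in TCP frame (along yaw) [ 1.27160e+02 -4.25000e-01  1.06011e+02  1.29846e+02  8.00000e-03] 765
tilt [-5.31959334e-03  1.61622484e-03 -1.23960569e+01] z med -13.12223757796346
```

```bash
python3 -m handwheel '[{"delta_pos":[-0.05,0.3,0],"yaw":0.003},{"delta_pos":[-0.1,0.4,0],"yaw":0.003},{"delta_pos":[-0.1,0.4,-0.3],"yaw":0},{"delta_pos":[-0.1,0.1,-0.7],"yaw":0},{"delta_pos":[0,0,-1],"yaw":0},{"delta_pos":[0,0,-1],"yaw":0},{"delta_pos":[0,0,-0.8],"yaw":0},{"delta_pos":[0,0,-0.5],"yaw":0},{"delta_pos":[0,0,-0.3],"yaw":0},{"delta_pos":[0,0,0],"yaw":0}]'
python3 -m handwheel '[{"delta_pos":[0,0,0],"yaw":0},{"delta_pos":[0,0,0],"yaw":0},{"delta_pos":[0,0,0],"yaw":0},{"delta_pos":[0,0,0],"yaw":0}]'
python3 pl.py; python3 - <<'E'
from h import *
a=shot("scene");save(a,"pics/s3.png",(230,180,380,290),5)
E
```

```text
clock: 19.25
eef_pos: [476.2, 241.4, 208.3]
tool_rot: [3.138, -0.009, -3.05]
force: [0.2, -0.4, -1.8]
width: 17.0
gripper_force: 58.7
clock: 19.58
eef_pos: [476.7, 241.9, 209.6]
tool_rot: [3.137, -0.007, -3.05]
force: [-0.2, 0.2, -2.1]
width: 17.0
gripper_force: 58.7
[476.73159068 241.86271232 209.55197675] [ 3.13727474 -0.00652694 -3.04981486]
plate in TCP frame (along yaw) [ 1.27523e+02 -8.23000e-01  1.03406e+02  1.30284e+02  2.10000e-02] 762
tilt [-5.28951034e-03  7.45125907e-03 -1.21782104e+01] z med -12.999455292570161
```

View pics/s3.png

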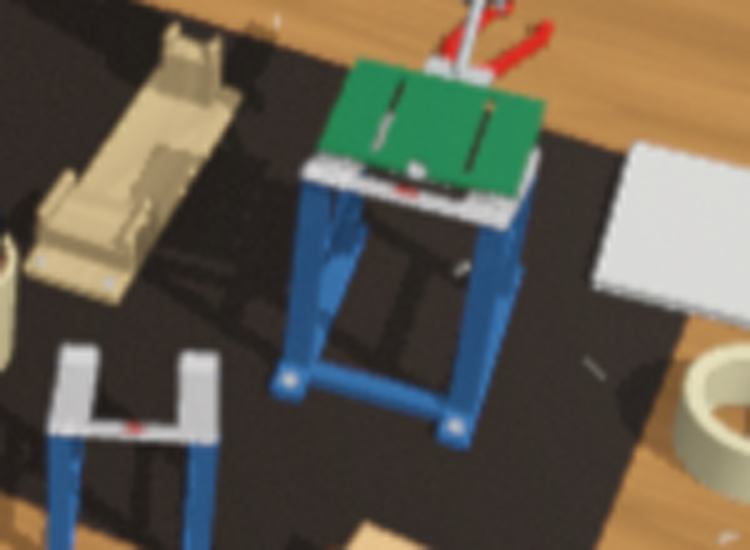

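The plate hangs level over the big rack, with its notch (415,170) facing the red mark (405,190). I'll lower slowly so that the upper edge meets the face and the plate tips to the slope.

```bash
python3 -m handwheel '[{"delta_pos":[0,0,-0.2],"yaw":0},{"delta_pos":[0,0,-0.3],"yaw":0},{"delta_pos":[0,0,-0.4],"yaw":0},{"delta_pos":[0,0,-0.4],"yaw":0},{"delta_pos":[0,0,-0.4],"yaw":0},{"delta_pos":[0,0,-0.4],"yaw":0},{"delta_pos":[0,0,-0.4],"yaw":0},{"delta_pos":[0,0,-0.3],"yaw":0},{"delta_pos":[0,0,-0.2],"yaw":0},{"delta_pos":[0,0,0],"yaw":0}]'; cat > rk.py <<'E'
from h import *
s=status.read_state();e=np.array(s["eef_pos"]);print(e,s['tool_rot'],s["force"])
for n in ("scene","top"):
    a=shot(n);c=cloud(a);q=pick(c,a["color"],(480,700),(130,350),(100,260),green)
    if len(q)<40: print(n,len(q));continue
    q=q-[588.2,250.3,150];y=.108;h=np.c_[q[:,0]*np.cos(y)+q[:,1]*np.sin(y),-q[:,0]*np.sin(y)+q[:,1]*np.cos(y),q[:,2]]
    A=np.c_[h[:,:2],np.ones(len(h))];k=np.linalg.lstsq(A,h[:,2],rcond=None)[0]
    t=.47;f=np.c_[h[:,0]*np.cos(t)+h[:,2]*np.sin(t),h[:,1],-h[:,0]*np.sin(t)+h[:,2]*np.cos(t)]
    print(n,len(q),"pitch",np.arctan(k[0]),"roll",np.arctan(k[1]),"horiz rect",rect(h),"face rect",rect(f),"face z med",np.median(f[:,2]),"xr",np.percentile(f[:,0],[1,99]),"zr world",np.percentile(h[:,2],[1,99])+150)
E
python3 rk.py
```

```text
clock: 20.52
eef_pos: [476.2, 241.6, 178.6]
tool_rot: [3.138, -0.008, -3.05]
force: [0.4, 0.2, -0.7]
width: 16.9
gripper_force: 58.7
[476.23259456 241.62307252 178.64822939] [ 3.1380568  -0.00803342 -3.04987482] [ 0.43324491  0.18918952 -0.74718937]
scene 579 pitch 0.1999546705290128 roll 0.0009299238418884088 horiz rect [ 12.343   0.876 130.012 104.468   1.571] face rect [1.78990e+01 1.03300e+00 1.13413e+02 1.30125e+02 9.00000e-03] face z med 16.541801702425158 xr [-26.07443649  72.63548223] zr world [164.35203602 187.40572389]
top 989 pitch 0.19253924946325207 roll -0.002589911871225424 horiz rect [ 10.209  -0.773 130.257  97.76    1.56 ] face rect [ 14.379  -0.96  130.378 107.619   1.567] face z med 17.139833505715494 xr [-26.5360174   66.61992563] zr world [163.86179236 186.48433962]
```

```bash
python3 -m handwheel '[{"delta_pos":[0,0,-0.2],"yaw":0},{"delta_pos":[0,0,-0.3],"yaw":0},{"delta_pos":[0,0,-0.4],"yaw":0},{"delta_pos":[0,0,-0.4],"yaw":0},{"delta_pos":[0,0,-0.4],"yaw":0},{"delta_pos":[0,0,-0.3],"yaw":0},{"delta_pos":[0,0,-0.2],"yaw":0},{"delta_pos":[0,0,-0.1],"yaw":0},{"delta_pos":[0,0,0],"yaw":0},{"delta_pos":[0,0,0],"yaw":0}]'; python3 rk.py
```

```text
clock: 21.45
eef_pos: [476.4, 241.7, 156.2]
tool_rot: [3.138, -0.007, -3.05]
force: [-0.0, -0.3, -2.0]
width: 16.8
gripper_force: 58.7
[476.43836417 241.74786199 156.15083287] [ 3.13769657 -0.00742972 -3.04984549] [-0.02555415 -0.32963393 -2.01201912]
scene 385 pitch 0.3974382918907582 roll 0.0035767394106357613 horiz rect [9.02900e+00 5.17000e-01 1.02304e+02 1.29842e+02 1.20000e-02] face rect [ 13.154   0.433 129.08  113.204   1.566] face z med 7.149796477117798 xr [-37.65496654  65.63781962] zr world [141.46526027 184.17802847]
top 919 pitch 0.3900064613779348 roll 0.0012530143965526794 horiz rect [  8.203  -0.407 130.179  95.823   1.567] face rect [ 10.245  -0.352 130.359 100.601   1.562] face z med 7.504331149122952 xr [-37.71296441  59.28719098] zr world [141.528278   183.27761759]
```

```bash
python3 -m handwheel '[{"delta_pos":[0,0,-0.2],"yaw":0},{"delta_pos":[0,0,-0.2],"yaw":0},{"delta_pos":[0,0,-0.2],"yaw":0},{"delta_pos":[0,0,-0.2],"yaw":0},{"delta_pos":[0,0,-0.2],"yaw":0},{"delta_pos":[0,0,-0.2],"yaw":0},{"delta_pos":[0,0,-0.2],"yaw":0},{"delta_pos":[0,0,-0.2],"yaw":0},{"delta_pos":[0,0,0],"yaw":0},{"delta_pos":[0,0,0],"yaw":0}]'; python3 rk.py
```

```text
clock: 22.38
eef_pos: [476.5, 241.8, 140.1]
tool_rot: [3.138, -0.007, -3.05]
force: [0.9, -0.7, -0.5]
width: 17.0
gripper_force: 58.8
[476.51347364 241.75446947 140.05644921] [ 3.13774328 -0.00731434 -3.0497976 ] [ 0.85663203 -0.65649746 -0.52249817]
scene 309 pitch 0.46962010338915827 roll 0.0004460385300407081 horiz rect [  3.701   0.197  97.287 129.395   0.   ] face rect [ 5.96600e+00 -3.20000e-02  1.28989e+02  1.09150e+02  1.55900e+00] face z med 3.714254872711553 xr [-47.36617541  55.11979843] zr world [131.25408667 178.92858636]
top 862 pitch 0.4660780948203106 roll 0.0018170501072877906 horiz rect [  5.303  -0.427 129.739 103.997   1.545] face rect [  0.688  -0.259 129.774 100.951   1.547] face z med 4.392091149776133 xr [-48.94413518  48.6165604 ] zr world [129.30476634 177.47099114]
```

```bash
python3 -m handwheel '[{"delta_pos":[0,0,-0.4],"yaw":0},{"delta_pos":[0,0,-0.5],"yaw":0},{"delta_pos":[0,0,-0.5],"yaw":0},{"delta_pos":[-0.2,-0.02,0],"yaw":0},{"delta_pos":[-0.6,-0.05,0],"yaw":0},{"delta_pos":[-1,-0.1,0],"yaw":0},{"delta_pos":[-1.2,-0.1,0],"yaw":0},{"delta_pos":[-1.2,-0.1,0],"yaw":0},{"delta_pos":[-1.2,-0.1,0],"yaw":0},{"delta_pos":[-1.2,-0.1,0],"yaw":0}]'; python3 -m handwheel '[{"delta_pos":[-1.2,-0.1,0],"yaw":0},{"delta_pos":[-1.2,-0.1,0],"yaw":0},{"delta_pos":[-1.2,-0.1,0],"yaw":0},{"delta_pos":[-1.2,-0.1,0],"yaw":0},{"delta_pos":[-1.2,-0.1,0],"yaw":0},{"delta_pos":[-0.6,-0.1,0],"yaw":0},{"delta_pos":[0,0,0],"yaw":0},{"delta_pos":[0,0,0],"yaw":0},{"delta_pos":[0,0,0],"yaw":0}]'; python3 rk.py;python3 -c "
from h import *
print(status.read_state()['qpos'])"
```

```text
clock: 23.32
eef_pos: [408.9, 235.9, 126.4]
tool_rot: [3.138, -0.008, -3.05]
force: [-0.8, 0.3, -1.7]
width: 17.2
gripper_force: 58.8
clock: 24.07
eef_pos: [345.4, 230.3, 126.4]
tool_rot: [3.137, -0.006, -3.05]
force: [0.3, 0.5, -0.6]
width: 17.0
gripper_force: 58.8
[345.43327043 230.34302621 126.39507588] [ 3.13717765 -0.00570112 -3.0500499 ] [ 0.34221803  0.54237872 -0.58652391]
scene 311 pitch 0.46450384762497965 roll 0.003987544259065632 horiz rect [ 3.12500e+00 -1.00000e-01  1.29463e+02  9.49470e+01  1.55300e+00] face rect [  6.006  -0.142 130.011 107.802   1.549] face z med 3.8303981979762223 xr [-46.97122107  57.15869182] zr world [132.00935567 180.04413911]
top 996 pitch 0.4686599760480592 roll 0.00021209043651472517 horiz rect [ -2.085  -0.63  131.547  89.475   1.561] face rect [  0.476  -0.479 130.596 101.547   1.542] face z med 4.311896453419715 xr [-48.65998484  48.8147583 ] zr world [130.40119346 177.5839946 ]
[-0.8820544   0.51898783  0.32813124  2.25050817 -0.40991828  0.43064841
  1.44408133]
```

```bash
python3 -m handwheel '[{"delta_pos":[-0.5,-0.05,0],"yaw":0},{"delta_pos":[0,-1,0.5],"yaw":0},{"delta_pos":[0,-2,0.5],"yaw":0},{"delta_pos":[0,-2.5,0.5],"yaw":0},{"delta_pos":[0.5,-2.5,0],"yaw":-0.01},{"delta_pos":[1.5,-2.5,0],"yaw":-0.01},{"delta_pos":[2,-2.5,0],"yaw":-0.01},{"delta_pos":[2,-2.5,0],"yaw":-0.01},{"delta_pos":[2,-2.5,0],"yaw":-0.01},{"delta_pos":[2,-1.5,0],"yaw":0}]';python3 -m handwheel '[{"delta_pos":[2,-1,0],"yaw":0},{"delta_pos":[2,-0.5,0],"yaw":0},{"delta_pos":[1.5,-0.2,0],"yaw":0},{"delta_pos":[0.5,0,0],"yaw":0},{"delta_pos":[0,0,0],"yaw":0},{"delta_pos":[0,0,0],"yaw":0},{"delta_pos":[0,0,0],"yaw":0},{"delta_pos":[0,0,0],"yaw":0}]'
```

```text
clock: 25.0
eef_pos: [439.7, 30.6, 141.6]
tool_rot: [3.139, -0.007, -3.104]
force: [0.1, -0.3, -0.6]
width: 17.1
gripper_force: 58.9
clock: 25.67
eef_pos: [498.1, 17.9, 141.1]
tool_rot: [3.137, -0.009, -3.099]
force: [-0.0, 0.3, -1.8]
width: 17.0
gripper_force: 58.8
```

```bash
python3 -m handwheel '[{"delta_pos":[0.5,0,-0.5],"yaw":-0.002},{"delta_pos":[0.6,-0.03,-1],"yaw":0},{"delta_pos":[0,0,-1.5],"yaw":0},{"delta_pos":[0,0,-1.5],"yaw":0},{"delta_pos":[0,0,-1.5],"yaw":0},{"delta_pos":[0,0,-0.9],"yaw":0},{"delta_pos":[0,0,-0.3],"yaw":0},{"delta_pos":[0,0,0],"yaw":0},{"delta_pos":[0,0,0],"yaw":0},{"delta_pos":[0,0,0],"yaw":0}]'; python3 - <<'E'
from h import *
s=status.read_state();e=s["eef_pos"];print(e,s["tool_rot"])
a=shot("wrist");c=cloud(a);im=a["color"]
q=pick(c,im,(400,540),(-30,80),(80,100),lambda i:(i[...,0]>i[...,2]+25)&(i[...,0]<160));print("handle",len(q),rect(q),np.polyfit(q[:,0],q[:,1],1)[0],np.median(q[:,2]))
q=pick(c,im,(400,720),(-40,90),(6,14));print("base",rect(q),len(q))
E
```

```text
clock: 26.5
eef_pos: [511.1, 17.2, 69.7]
tool_rot: [3.138, -0.006, -3.102]
force: [0.0, 1.1, -1.2]
width: 16.8
gripper_force: 58.9
[511.13162945  17.20226072  69.72842786] [ 3.13771693 -0.00591322 -3.10186971]
handle 10459 [4.77811e+02 1.28380e+01 1.12808e+02 4.35860e+01 2.03000e-01] 0.036592625062693625 98.39857658508231
base [4.91095e+02 1.76650e+01 1.33930e+02 7.43490e+01 4.20000e-02] 8405
```

```bash
python3 -m handwheel '[{"delta_pos":[-0.1,0,-0.4],"yaw":0},{"delta_pos":[0,0,-0.5],"yaw":0},{"delta_pos":[0,0,-0.5],"yaw":0},{"delta_pos":[0,0,-0.3],"yaw":0},{"delta_pos":[0,0,-0.2],"yaw":0},{"delta_pos":[0,0,-0.1],"yaw":0},{"delta_pos":[0,0,0],"yaw":0},{"delta_pos":[0,0,0],"yaw":0},{"delta_pos":[0,0,0],"yaw":0},{"delta_pos":[0,0,0],"yaw":0}]'
```

```text
clock: 27.38
eef_pos: [509.6, 17.2, 49.3]
tool_rot: [3.138, -0.007, -3.102]
force: [-1.8, 0.4, -0.3]
width: 17.2
gripper_force: 59.2
```

```bash
python3 -m handwheel '[{"delta_pos":[0,0,-0.05],"yaw":0},{"delta_pos":[0,0,-0.05],"yaw":0},{"delta_pos":[0,0,0],"yaw":0},{"delta_pos":[0,0,0],"yaw":0},{"delta_pos":[0,0,0],"yaw":0}]'; python3 -m handwheel '[{"delta_pos":[0,0,0],"yaw":0},{"delta_pos":[0,0,0],"yaw":0},{"delta_pos":[0,0,0],"yaw":0},{"delta_pos":[0,0,0],"yaw":0},{"delta_pos":[0,0,0],"yaw":0},{"delta_pos":[0,0,0],"yaw":0},{"delta_pos":[0,0,0],"yaw":0},{"delta_pos":[0,0,0],"yaw":0}]' 1; python3 -m handwheel '[{"delta_pos":[0,0,0.5],"yaw":0},{"delta_pos":[0,0,1.5],"yaw":0},{"delta_pos":[0,0,3],"yaw":0},{"delta_pos":[0,0,3],"yaw":0},{"delta_pos":[0,0,3],"yaw":0},{"delta_pos":[0,0,3],"yaw":0},{"delta_pos":[0,0,3],"yaw":0},{"delta_pos":[0,0,1],"yaw":0},{"delta_pos":[0,0,0],"yaw":0},{"delta_pos":[0,0,0],"yaw":0}]';python3 -m handwheel '[{"delta_pos":[-0.5,1,1],"yaw":0},{"delta_pos":[-1,2,2],"yaw":0},{"delta_pos":[-0.5,1.5,1],"yaw":0},{"delta_pos":[0,0,0],"yaw":0},{"delta_pos":[0,0,0],"yaw":0},{"delta_pos":[0,0,0],"yaw":0}]'; python3 rk.py; python3 - <<'E'
from h import *
a=shot("wrist");c=cloud(a);im=a["color"];save(a,"pics/w9.png",None,1.5)
for nm,xr,zr,f in (("handle",(400,640),(70,84),lambda i:(i[...,0]>i[...,2]+25)&(i[...,0]<150)),("blade",(590,720),(26,45),lambda i:(i[...,0]-i[...,2]<15)&(i.min(-1)>120))):
    q=pick(c,im,xr,(-30,80),zr,f)
    if len(q)>20: print(nm,len(q),rect(q),np.polyfit(q[:,0],q[:,1],1)[0],np.polyfit(q[:,0],q[:,2],1)[0],np.median(q,0),np.percentile(q[:,0],[.5,99.5]))
q=pick(c,im,(400,720),(-40,90),(6,14));print("base",rect(q),len(q))
E
```

```text
clock: 27.8
eef_pos: [509.6, 17.3, 48.6]
tool_rot: [3.137, -0.007, -3.102]
force: [-4.3, 0.1, 5.8]
width: 16.8
gripper_force: 59.8
clock: 28.47
eef_pos: [509.5, 17.3, 48.1]
tool_rot: [3.138, -0.007, -3.102]
force: [0.8, -0.1, 0.4]
width: 85.4
gripper_force: 0.0
clock: 29.3
eef_pos: [509.2, 17.5, 228.1]
tool_rot: [3.137, -0.007, -3.101]
force: [-0.0, -0.3, 0.4]
width: 85.3
gripper_force: 0.0
clock: 29.8
eef_pos: [488.8, 61.5, 266.6]
tool_rot: [3.139, -0.01, -3.102]
force: [0.2, 0.7, 0.6]
width: 85.7
gripper_force: 0.0
[488.75231586  61.45291795 266.61199697] [ 3.13889395 -0.00996143 -3.10231061] [0.17378674 0.67856998 0.57304244]
scene 312 pitch 0.46535487265162795 roll 0.0008404206967138711 horiz rect [  2.272   0.13  129.619  94.572   1.547] face rect [  4.614   0.73  129.551 106.168   1.57 ] face z med 3.8281453417356532 xr [-47.0962198   56.36219897] zr world [132.13310673 179.07253302]
top 865 pitch 0.4688692912600131 roll -0.00019819890750829224 horiz rect [ -1.175  -0.625 129.936  90.775   1.55 ] face rect [ -0.436  -0.91  130.386 100.971   1.565] face z med 4.331693230592063 xr [-48.09420891  48.80391735] zr world [130.58934262 177.43970672]
handle 1589 [4.75733e+02 1.76890e+01 1.13149e+02 1.83680e+01 3.70000e-02] 0.037696008706515224 0.0040707153152947885 [468.80729576  18.11082467  76.98781908] [419.39857723 530.69645439]
blade 1786 [6.36799e+02 2.34050e+01 9.47350e+01 4.40490e+01 4.10000e-02] 0.03728441142362016 0.0011836818408151276 [634.11500389  23.36939166  32.50687994] [590.49070894 683.2843681 ]
base [5.49118e+02 2.03420e+01 2.48405e+02 7.40570e+01 4.10000e-02] 4190
```

View pics/w9.png

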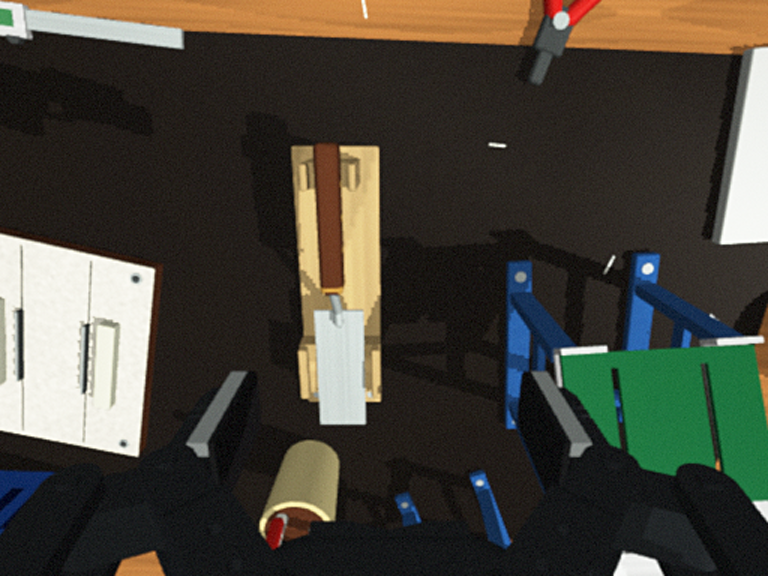

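The spatula lies level in its rest, centred at (330,280). The plate lies on the rack against both toes at (580,350) and (735,340), and all the bystanders are in place. Handing in.

```bash
python3 -c "
from cell import ctrl
print(ctrl.finish_job())"
```

```text
the job is handed in; nothing more can be done
None
```

I handed the job in at about 30 s: by my last measurements the plate lies on the rack slope against both toes with its notch facing the mark, and the spatula is back level in its rest. The hand-in call returned no verdict.

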